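# Close the fume extractor's filter and start it

### The job

The filter cover of the fume extractor is only resting on top of its thread. Without lifting it off, turn it backward (counter-clockwise seen from above) until it drops into the thread starts, then screw it forward (clockwise) until it is fully home against its stop; only then throw the black lever on the housing all the way over to the far side. Leave everything else on the bench where it is.

Things in the scene. Friction and masses are not known exactly. Their poses are not given: they have to be found in the camera images.
- extractor: fixed fume extractor: flat grey housing, 220 mm (its x) by 360 mm (its y), 75 mm high; origin in the centre of its underside, z up, its x points away from the robot give or take its yaw. A round aluminium filter drum, 150 mm across, stands on the deck with its axis at x 0, y +85 mm and its rim at height 125 mm; the lever stands at x 0, y -110 mm.
- mouth (a point): point on the drum's vertical axis at the level of its rim, 125 mm above the bench. The thread: turned counter-clockwise the resting cover stays level until its x axis is about 1.36 rad from the extractor's x; there it drops 12 mm by its own weight (origin at 132 mm); a hard stop ends the backward turn at 1.62 rad. Clockwise from there it sinks 6 mm more to a hard stop at 0 rad: home.
- cover: loose grey filter cover, 0.2 to 0.45 kg: round flange 144 mm across, 6 mm thick, with an upright grip bar on top; below, hidden in the drum, a plug with three lugs. Origin on its axis in the flange's underside; x along the bar, z up. At the start it rests with its origin 144 mm above the bench, x turned 0.30 to 1.05 rad counter-clockwise from the extractor's x, and cannot go clockwise past 0.2 rad.
- grip (a point): centre of the top of the cover's grip bar (bar 110 mm long, 16 mm thick, standing 34 mm above the flange), 40 mm above the cover's origin. The cover turns by light friction (below 0.3 N m), has about 3 mm of play sideways and stays where it is left. Home: cover's origin 126 mm above the bench (1 mm above the rim), bar parallel to the extractor's x.
- lever_tip (a point): centre of the black ball, 26 mm across, at the end of the lever (a steel rod 10 mm thick), 80 mm from the lever's pivot; the pivot is 97 mm above the bench, its axis along the extractor's y
- lever (a joint): angle of the lever: 0 leans 0.5 rad from the vertical towards the extractor's -x (robot's side), 0.5 upright, 1.0 its end stop leaning to the extractor's +x (far side). It stays where it is left; about 1 N at the ball moves it. It starts at 0 to 0.15.
- reel: solder reel, white plastic, 64 mm across, 38 mm high, standing on the housing's deck between drum and lever, origin in the centre of its underside
- screwdriver: screwdriver with red handle, 200 mm long, lying in front of the extractor on the robot's side; origin at its middle, on the bench
- board: green circuit board 140 x 200 mm on four short feet, up to 34 mm high; origin under its centre
- flux: closed bottle, 56 mm across, 120 mm high; origin under its centre
- tin: small open steel tin, about 72 mm across, 40 mm high; origin under its centre
- roller: printer roller, 180 mm long, 24 mm thick, lying with square white end blocks; origin under its centre
- brush: cleaning brush, 170 mm long, lying; origin near its middle
Things that resemble listed ones, but are neither listed nor needed, are in the scene too. Leave any orange or purple look-alike of the cover alone.

How it is judged (in metres and radians):
On the way, in this order (a step that is already met when the one before it is completed fails the run):
1. the cover has been turned backward and has dropped into the thread starts (z of cover in the frame of extractor below 0.1335 m and angle between the x axis of cover and the x axis of extractor, either way round above 1 rad), for 0.1 s.
2. the cover is screwed forward until home (z of cover in the frame of extractor below 0.1272 m and angle between the x axis of cover and the x axis of extractor, either way round below 0.18 rad and horizontal distance between cover and mouth below 0.006 m), for 0.3 s.
At the end, for the whole second after the job is handed in: The cover is level in the drum, screwed home (origin less than 127.2 mm above the extractor's underside, grip bar within 0.18 rad of the extractor's x axis, on the drum's axis within 6 mm) and at rest, and the lever is over to the far side (joint above 0.85 rad) (all of step 2 and value of joint lever above 0.85 rad and linear speed of cover below 0.02 m/s and angle between cover's own z axis and vertical below 0.05 rad); the robot touches nothing.
It fails at once if the cover is lifted off its thread (more than 12 mm above where it rested) (z of cover in the frame of extractor above 0.156 m).
It fails at once if the lever is thrown (beyond upright) while the cover is not yet home (value of joint lever above 0.55 rad and not (z of cover in the frame of extractor below 0.1272 m and angle between the x axis of cover and the x axis of extractor, either way round below 0.18 rad and horizontal distance between cover and mouth below 0.006 m)).
It fails at once if any of the other things on the bench is moved more than 40 mm (distance of any of reel, screwdriver, board, flux, tin, roller, brush from where it was at the start of the episode above 0.04 m).
It also fails if it takes over 62 s, if anything falls off the work surface, if the arm or the gripper's body presses on something with over 40 N, if the wrist force passes 120 N, or if a joint passes its speed limit or range.

### The arm

A 6-joint arm with a two-finger parallel gripper is mounted at the origin on the work surface. World frame = base frame: x ahead of the robot, y to its left, z up, the work surface at z = 0. Lengths are in m, angles in degrees, forces in N, time in s.
With the tool pointing down it reaches from about 0.4 to 0.825 m from the base axis. Payload 7 kg.
Tool frame: the origin (TCP) lies on the centre line of the jaws, within the pads' length; the fingertips stand 11 mm ahead of it and the grasp point (between the pads) lies 8 mm behind it; z points along the fingers, y is the direction in which the jaws open and shut (so a half turn about z gives the same grasp; the last joint's range is limited). The gripper opens to 88 mm and grips with 3 to 60 N. Pads are 19 mm wide; open, the fingers measure 130 mm over their backs; the gripper's body (78 mm by 193 mm) begins 47 mm behind the grasp point.
Start: joints at [80.735, 20.546, 0.682, 0, -70.136, -16.507], TCP at [0.293, 0.608, 0.238] pointing down, gripper open.
Joint ranges: [-176.03, 176.03], [-82.01, 121.73], [-58.28, 71.71], [-173.87, 95.51], [-174.79, -0.11], [-173.66, 173.66]. Speed limits (degrees/s): [136.94, 136.94, 172.46, 180, 180, 180].

### API

Orientations are given as [roll, pitch, yaw] about the fixed x, y, z axes, in that order (R = Rz(yaw) Ry(pitch) Rx(roll)).
In Python, from plant import ctrl, cams, order gives the robot as it stands.
- The arm moves only by the tool jog_arm, never from a script. Its argument "motion" is a list of rows, each an object with "offset": the shift along the tool's x, y, z in mm, a list of three; "roll": the turn about the tool's z in rad; "hand": the finger opening in mm, from 0 to 87.6. A call has 1 to 20 rows; each row is the pose to reach, as a shift and turn from the pose commanded when the call began, along the tool's axes at that moment; what a row does not reach only later rows make up. A row lasts 1/12 s, in which the tool goes at most 41.7 mm and 7.16 degrees, less where a joint would pass 70% of its speed; a pose out of reach is approached as far as the arm can. A call with a gripper value outside its range is refused whole. The fingers move at their own pace and stop on an object; the grip force is fixed at half the most. Time passes only in rows, so rows that repeat a pose let the fingers close. It gives the time, the measured TCP pose, the force and the opening at its end, in the units of the state.
- ctrl.get_obs(): the state, without advancing time (a new reading comes with each control period).
- cams.snapshot(name): name is "side" or "top"; returns a dict with "img" (420x560x3 uint8, red, green, blue), "K" (3x3 intrinsics, pixels), "D" ([k1, k2, p1, p2, k3] as OpenCV has them; the pictures are not rectified), "cam_to_world" (4x4, takes a point from camera to world coordinates). Camera axes: x right, y down, z forward; pixel columns grow to the right and rows downward; lengths in m; the calibration is good to about 2 mm. A picture is of the moment at which its call begins. There is no depth.
- order.close_job(): hands the job in, once; it reports no verdict.
The state is a dict: "clock": time; "joint_pos": joint angles; "qvel": joint speeds; "tau": joint torques, N m; "tool_pos": TCP position; "orientation": TCP orientation; "force": force on the tool from outside, world axes, zero at the start; "moment": the same for the moment, N m; "opening": finger opening in m.
Only numpy, scipy, OpenCV 4.12 (cv2) and the standard library are available. Lean on these libraries where they do the work, as an engineer would, in place of code of your own. Each camera call takes 0.05 s, during which the arm holds its last target. There are 200 camera calls.

## Working session

There is one attempt and no reset: what is moved stays moved. The work goes in short steps, Python scripts to look and compute and a tool call to move; the robot and the scene stay as the last step left them, time stands still between calls to the robot, and variables do not carry over. Pictures are saved under pics/ and viewed, about 8 in all and at most 12, crops included, and the job is handed in when it is done.

Besides the shell and the picture viewer there is one more tool, called after ">>>" as name(argument=value, ...) on one line, values as JSON. jog_arm: Moves the arm, as the interface text tells. Its arguments: {"type":"object","properties":{"motion":{"type":"array"}},"required":["motion"]}

```bash
mkdir -p pics
cat > h.py <<'E'
import numpy as np,cv2
from plant import ctrl,cams,order
def snap(n,f=None):
    s=cams.snapshot(n)
    if f: cv2.imwrite('pics/'+f,s['img'][:,:,::-1])
    return s
def ray(s,uv,z):
    p=cv2.undistortPoints(np.array([[uv]],float),np.array(s['K']),np.array(s['D']))[0,0]
    T=np.array(s['cam_to_world']);d=T[:3,:3]@[p[0],p[1],1];o=T[:3,3]
    return o+d*(z-o[2])/d[2]
def proj(s,P):
    T=np.linalg.inv(np.array(s['cam_to_world']))
    return cv2.projectPoints(np.array(P,float).reshape(-1,1,3),cv2.Rodrigues(T[:3,:3])[0],T[:3,3],np.array(s['K']),np.array(s['D']))[0][:,0]
E
python3 - <<'E'
from h import *
import pickle
a=snap('top','t0.png');b=snap('side','s0.png');pickle.dump((a,b),open('s0.pkl','wb'))
print(ctrl.get_obs())
for s in(a,b):print(np.round(s['cam_to_world'],3))
E
```

```text
{'clock': 0.1, 'joint_pos': array([ 8.07341569e+01,  2.05874976e+01,  6.38010352e-01, -1.66223496e-02,
       -7.01365506e+01, -1.65081195e+01]), 'qvel': array([-0.00855415, -0.10411666,  0.10627506,  0.17671336,  0.0155934 ,
       -0.03193616]), 'tau': array([-3.81111953e-03, -5.84161949e+01,  2.93748003e+01,  7.01539278e+00,
        1.01987863e-02, -5.49186177e-05]), 'tool_pos': array([0.29333625, 0.60745043, 0.2367103 ]), 'orientation': array([ 1.79913068e+02, -9.46712784e-03, -2.57796151e+01]), 'force': array([0.47092219, 0.07886762, 0.72425852]), 'moment': array([-0.00474843, -0.00257357, -0.06032356]), 'opening': 0.08791118999160538}
[[-0.    -0.988  0.153  0.272]
 [-1.    -0.    -0.004 -0.027]
 [ 0.004 -0.153 -0.988  1.318]
 [ 0.     0.     0.     1.   ]]
[[ 0.991 -0.065  0.118  0.304]
 [-0.134 -0.57   0.811 -1.016]
 [ 0.015 -0.819 -0.573  0.859]
 [ 0.     0.     0.     1.   ]]
```

View pics/t0.png

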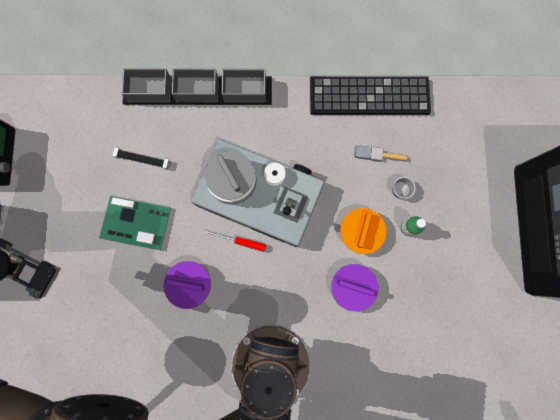

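View pics/s0.png

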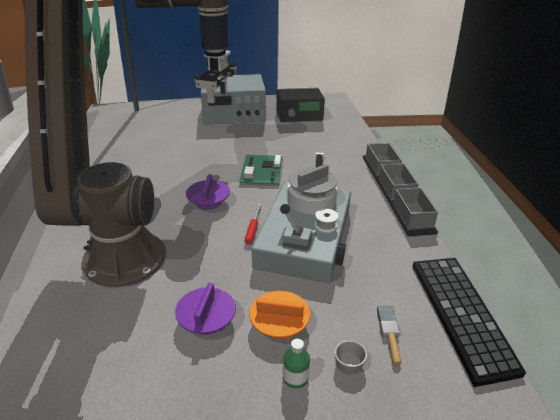

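Candidates in the top view are the grey cover on the drum at (229,175), orange at (364,231), and purple at (187,285) and (355,287). By the description it is the grey one. The lever ball is near (288,211) and the reel at (275,173). Next, one close crop.

Run:
```python
import cv2,numpy as np
t=cv2.imread('pics/t0.png')[130:255,185:335];s=cv2.imread('pics/s0.png')[150:280,235:365]
a=cv2.resize(t,None,fx=4.6,fy=4.6,interpolation=cv2.INTER_CUBIC);print(a.shape)
cv2.imwrite('pics/t0c.png',a)
```

```text
(575, 690, 3)
```

View pics/t0c.png

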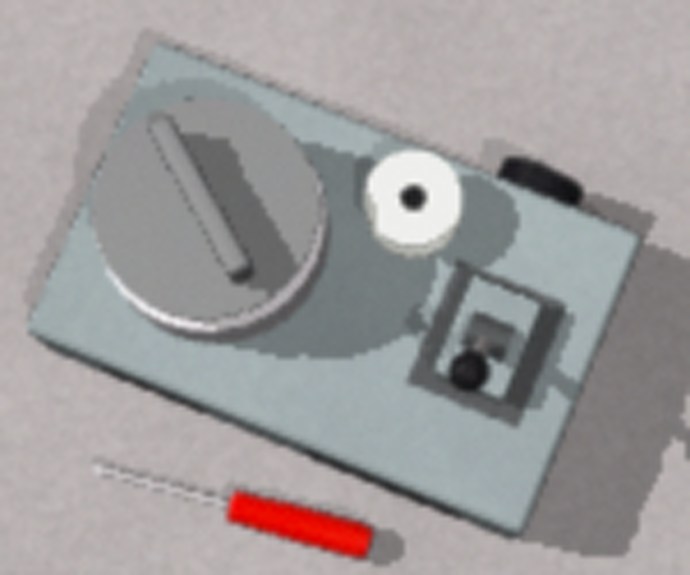

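Run:
```python
from h import *
import pickle
a,b=pickle.load(open('s0.pkl','rb'))
c=lambda u,v:((u+.5)/4.6-.5+185,(v+.5)/4.6-.5+130)
C=np.array([ray(a,c(*p),.075) for p in [(155,42),(640,235),(518,533),(32,330)]])
print(C.round(4)); n=np.linalg.norm
print('sides',n(C[0]-C[1]),n(C[1]-C[2]),n(C[2]-C[3]),n(C[3]-C[0]))
ctr=C.mean(0); d=(C[0]-C[1]+C[3]-C[2])[:2]; yaw=np.arctan2(-d[0],d[1])
d2=(C[0]-C[3]+C[1]-C[2])[:2]; yaw2=np.arctan2(d2[1],d2[0]);print('ctr',ctr,'yaw',yaw,yaw2)
y=(yaw*360+yaw2*220)/580;R=np.array([[np.cos(y),-np.sin(y)],[np.sin(y),np.cos(y)]])
print('drum',ctr[:2]+R@[0,.085],'pivot',ctr[:2]+R@[0,-.11])
B=np.array([ray(a,c(*p),.184) for p in [(157,117),(240,274)]])
e=(B[0]-B[1]);by=np.arctan2(e[1],e[0]);print('bar',B,n(e),B.mean(0),'yaw',by,'rel',by-y)
print('flange',ray(a,c(209,207),.15))
print('ball',ray(a,c(469,370),.167), 'lever', [ctr[:2]+R@[-.08*np.sin(.5-q),-.11] for q in (0,.15)])
# side check
P=np.r_[ctr[:2]+R@[0,.085],.184];print(proj(b,[P,B[0],B[1]]))
```

```text
[[ 0.6962  0.1657  0.075 ]
 [ 0.5614 -0.1635  0.075 ]
 [ 0.3611 -0.0801  0.075 ]
 [ 0.4964  0.243   0.075 ]]
sides 0.3557139474963403 0.21696522713383032 0.35031513867905106 0.21427679322082402
ctr [0.52876738 0.04129372 0.075     ] yaw -0.3924905033632295 -0.3818821099205587
drum [0.56096281 0.11996045] pivot [ 0.48710271 -0.06051028]
bar [[0.61066074 0.14645297 0.184     ]
 [0.51147624 0.09348427 0.184     ]] 0.11244219325886283 [0.56106849 0.11996862 0.184     ] yaw 0.4905089537259251 rel 0.8789755837143485
flange [0.56193926 0.11741356 0.15      ]
ball [ 0.45479408 -0.04663973  0.167     ] lever [array([ 0.45160639, -0.04598293]), array([ 0.46171481, -0.05011994])]
[[312.98151237 169.3633201 ]
 [327.61488447 164.03471171]
 [297.76596822 174.93346983]]
```

Everything agrees: the drum is at (0.561, 0.120), extractor yaw is −0.388 rad, and the bar is 0.88 rad from extractor x. Next I go above the cover with the bar between the jaws.

>>> jog_arm(motion=[{"offset": [40,28,0],"roll": -0.1},{"offset": [75,54,0],"roll": -0.2},{"offset": [110,78,0],"roll": -0.3},{"offset": [145,103,0],"roll": -0.4},{"offset": [180,128,0],"roll": -0.5},{"offset": [215,153,0],"roll": -0.6},{"offset": [250,178,0],"roll": -0.7},{"offset": [285,203,0],"roll": -0.8},{"offset": [320,228,0],"roll": -0.9},{"offset": [355,253,0],"roll": -0.94},{"offset": [390,278,0],"roll": -0.94},{"offset": [425,303,0],"roll": -0.94},{"offset": [445,317,0],"roll": -0.94},{"offset": [453,323,0],"roll": -0.94},{"offset": [453,323,0],"roll": -0.94},{"offset": [453,323,0],"roll": -0.94}])

```text
$.motion[0]: bad value
```

Run:
```python
from h import *
o=ctrl.get_obs();print(o['clock'],o['tool_pos'],o['orientation'],o['joint_pos'].round(1),o['force'])
s=snap('side');i=s['img'][100:240,220:400,::-1];cv2.imwrite('pics/s1.png',cv2.resize(i,None,fx=4,fy=4,interpolation=cv2.INTER_CUBIC))
```

```text
0.1 [0.29333625 0.60745043 0.2367103 ] [ 1.79913068e+02 -9.46712784e-03 -2.57796151e+01] [ 80.7  20.6   0.6  -0.  -70.1 -16.5] [0.47092219 0.07886762 0.72425852]
```

View pics/s1.png

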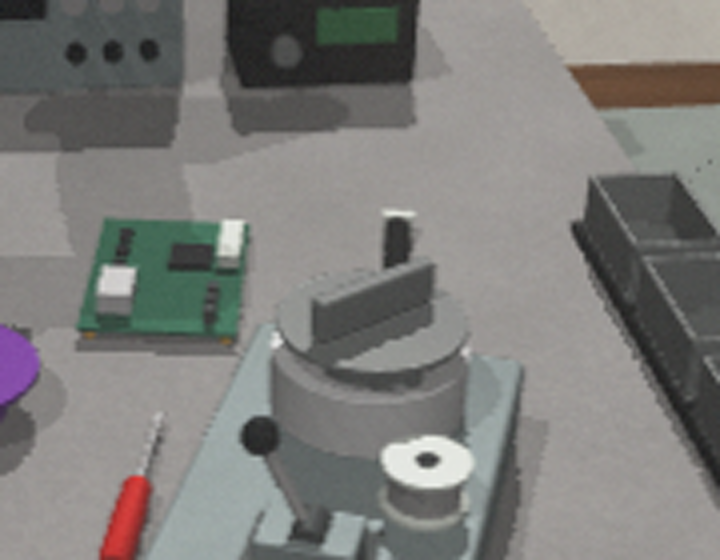

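The move was refused because every row needs "hand". The crop shows the cover still at rest, with the bar's top centre at about (313.5,170.5). I predicted (313,169.4), so that confirms the position.

>>> jog_arm(motion=[{"offset": [40,28,0],"roll": -0.1,"hand": 80},{"offset": [75,54,0],"roll": -0.2,"hand": 80},{"offset": [110,78,0],"roll": -0.3,"hand": 80},{"offset": [145,103,0],"roll": -0.4,"hand": 80},{"offset": [180,128,0],"roll": -0.5,"hand": 80},{"offset": [215,153,0],"roll": -0.6,"hand": 80},{"offset": [250,178,0],"roll": -0.7,"hand": 80},{"offset": [285,203,0],"roll": -0.8,"hand": 80},{"offset": [320,228,0],"roll": -0.9,"hand": 80},{"offset": [355,253,0],"roll": -0.94,"hand": 80},{"offset": [390,278,0],"roll": -0.94,"hand": 80},{"offset": [425,303,0],"roll": -0.94,"hand": 80},{"offset": [445,317,0],"roll": -0.94,"hand": 80},{"offset": [453,323,0],"roll": -0.94,"hand": 80},{"offset": [453,323,0],"roll": -0.94,"hand": 80},{"offset": [453,323,0],"roll": -0.94,"hand": 80}])

```text
clock: 1.48
tool_pos: [0.5611, 0.1189, 0.2371]
orientation: [-180.0, 0.0, 27.9]
force: [-0.1, 0.5, 0.7]
opening: 0.08
```

Run:
```python
from h import *
o=ctrl.get_obs();print(o['clock'],o['tool_pos'],o['orientation'],o['joint_pos'].round(1),o['force'])
s=snap('side');i=s['img'][60:200,220:400,::-1];cv2.imwrite('pics/s2.png',cv2.resize(i,None,fx=4,fy=4,interpolation=cv2.INTER_CUBIC))
```

```text
1.4833 [0.56109436 0.11890215 0.23711209] [-1.79990807e+02  4.64349651e-02  2.79436121e+01] [ 31.5  11.1 -12.4  -0.  -66.5  86.5] [-0.09480644  0.45590554  0.6662005 ]
```

View pics/s2.png

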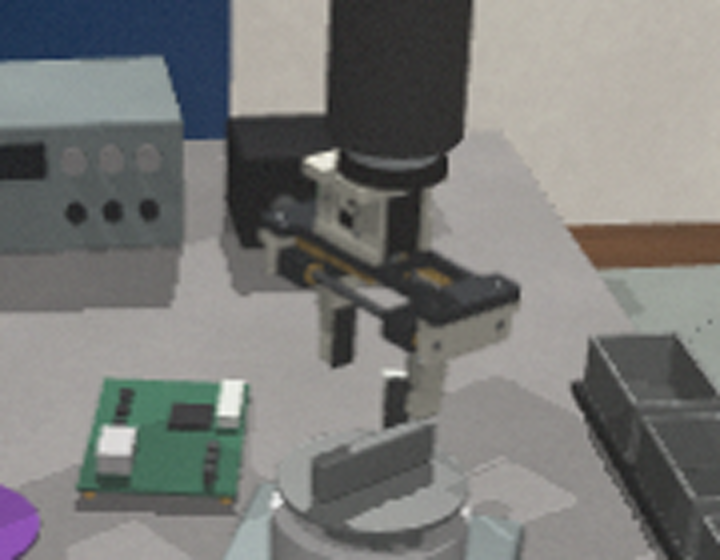

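The open jaws straddle the bar crosswise above it, with the fingers at crop (338,340) and (430,390). I descend and grip.

>>> jog_arm(motion=[{"offset": [0,0,20],"roll": 0,"hand": 60},{"offset": [0,0,40],"roll": 0,"hand": 60},{"offset": [0,0,55],"roll": 0,"hand": 60},{"offset": [0,0,66],"roll": 0,"hand": 60},{"offset": [0,0,70],"roll": 0,"hand": 60},{"offset": [0,0,70],"roll": 0,"hand": 40},{"offset": [0,0,70],"roll": 0,"hand": 25},{"offset": [0,0,70],"roll": 0,"hand": 10},{"offset": [0,0,70],"roll": 0,"hand": 10},{"offset": [0,0,70],"roll": 0,"hand": 10},{"offset": [0,0,70],"roll": 0,"hand": 10},{"offset": [0,0,70],"roll": 0,"hand": 10}])

```text
clock: 2.53
tool_pos: [0.5611, 0.12, 0.1679]
orientation: [180.0, -0.0, 28.1]
force: [-0.3, -0.2, -0.2]
opening: 0.0191
```

>>> jog_arm(motion=[{"offset": [0,0,0],"roll": 0,"hand": 10},{"offset": [0,0,0],"roll": 0,"hand": 10},{"offset": [0,0,0],"roll": 0,"hand": 10},{"offset": [0,0,0],"roll": -0.08,"hand": 10},{"offset": [0,0,0],"roll": -0.16,"hand": 10},{"offset": [0,0,0],"roll": -0.24,"hand": 10},{"offset": [0,0,0],"roll": -0.32,"hand": 10},{"offset": [0,0,0],"roll": -0.4,"hand": 10},{"offset": [0,0,0],"roll": -0.48,"hand": 10},{"offset": [0,0,0],"roll": -0.54,"hand": 10},{"offset": [0,0,0],"roll": -0.6,"hand": 10},{"offset": [0,0,0],"roll": -0.6,"hand": 10},{"offset": [0,0,0],"roll": -0.6,"hand": 10}])

```text
clock: 3.62
tool_pos: [0.5605, 0.1199, 0.1669]
orientation: [-179.9, 0.0, 62.3]
force: [0.1, 0.2, -3.4]
opening: 0.0158
```

The cover is at about 1.475 rad, and the gripper now carries its weight (−3.4 N). I release it so it drops.

>>> jog_arm(motion=[{"offset": [0,0,0],"roll": 0,"hand": 30},{"offset": [0,0,0],"roll": 0,"hand": 30},{"offset": [0,0,0],"roll": 0,"hand": 30},{"offset": [0,0,0],"roll": 0,"hand": 30},{"offset": [0,0,0],"roll": 0,"hand": 30}])

```text
clock: 4.03
tool_pos: [0.5612, 0.12, 0.1678]
orientation: [180.0, -0.0, 62.4]
force: [-0.2, -0.6, -0.5]
opening: 0.0299
```

Run:
```python
from h import *
o=ctrl.get_obs();print(o['tool_pos'],o['force'],o['opening'])
s=snap('side');i=s['img'][110:240,240:400,::-1];cv2.imwrite('pics/s3.png',cv2.resize(i,None,fx=4.6,fy=4.6,interpolation=cv2.INTER_CUBIC))
y=np.radians(62.2);u=np.array([np.cos(y),np.sin(y)])*.055
for zt in(.184,.172):print(((proj(s,[np.r_[np.array([.561,.12])+k*u,zt] for k in(-1,1)])-[240,110])*4.6).round())
```

```text
[0.56115539 0.12003652 0.16781313] [-0.21296767 -0.61334108 -0.48699126] 0.029928823108443414
[[310. 315.]
 [360. 234.]]
[[309. 332.]
 [359. 250.]]
```

View pics/s3.png

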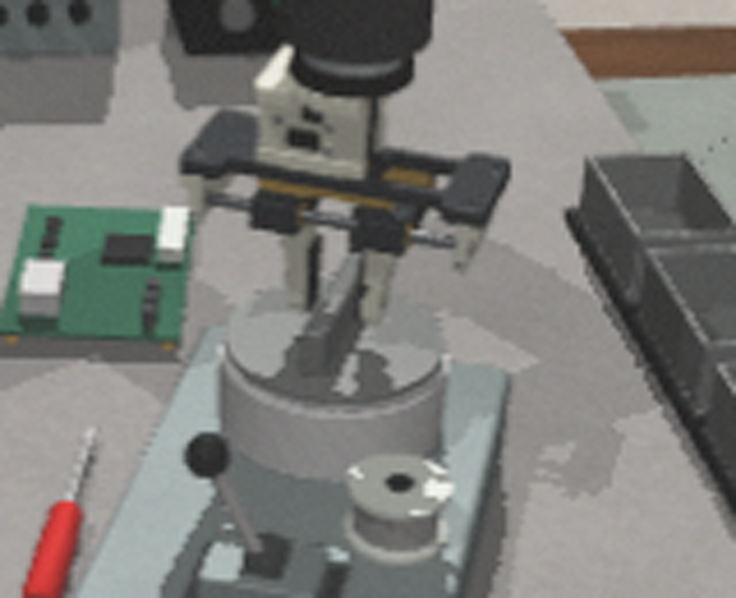

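It has dropped: the bar's top ends at about (315,337) and (360,255) match the 172 mm prediction rather than 184 mm. Now I lower the gripper 12 mm and regrip.

>>> jog_arm(motion=[{"offset": [0,0,6],"roll": 0,"hand": 30},{"offset": [0,0,12],"roll": 0,"hand": 30},{"offset": [0,0,12],"roll": 0,"hand": 10},{"offset": [0,0,12],"roll": 0,"hand": 10},{"offset": [0,0,12],"roll": 0,"hand": 10},{"offset": [0,0,12],"roll": 0,"hand": 10},{"offset": [0,0,12],"roll": 0,"hand": 10},{"offset": [0,0,12],"roll": 0,"hand": 10}])

```text
clock: 4.75
tool_pos: [0.5608, 0.12, 0.1553]
orientation: [-180.0, 0.0, 62.5]
force: [0.8, 0.2, -3.1]
opening: 0.0158
```

>>> jog_arm(motion=[{"offset": [0,0,0.3],"roll": 0.08,"hand": 10},{"offset": [0,0,0.6],"roll": 0.16,"hand": 10},{"offset": [0,0,0.9],"roll": 0.24,"hand": 10},{"offset": [0,0,1.2],"roll": 0.32,"hand": 10},{"offset": [0,0,1.5],"roll": 0.4,"hand": 10},{"offset": [0,0,1.8],"roll": 0.48,"hand": 10},{"offset": [0,0,2.1],"roll": 0.56,"hand": 10},{"offset": [0,0,2.4],"roll": 0.64,"hand": 10},{"offset": [0,0,2.7],"roll": 0.72,"hand": 10},{"offset": [0,0,2.7],"roll": 0.72,"hand": 10}])

```text
clock: 5.58
tool_pos: [0.5613, 0.1201, 0.1532]
orientation: [180.0, -0.0, 21.0]
force: [0.1, -0.4, 0.7]
opening: 0.0161
```

>>> jog_arm(motion=[{"offset": [0,0,0.3],"roll": 0.08,"hand": 10},{"offset": [0,0,0.6],"roll": 0.16,"hand": 10},{"offset": [0,0,0.9],"roll": 0.24,"hand": 10},{"offset": [0,0,1.2],"roll": 0.32,"hand": 10},{"offset": [0,0,1.5],"roll": 0.4,"hand": 10},{"offset": [0,0,1.8],"roll": 0.48,"hand": 10},{"offset": [0,0,2.1],"roll": 0.56,"hand": 10},{"offset": [0,0,2.5],"roll": 0.64,"hand": 10},{"offset": [0,0,2.8],"roll": 0.7,"hand": 10},{"offset": [0,0,3],"roll": 0.74,"hand": 10},{"offset": [0,0,3.2],"roll": 0.76,"hand": 10},{"offset": [0,0,3.2],"roll": 0.76,"hand": 10},{"offset": [0,0,3.2],"roll": 0.76,"hand": 10}])

```text
clock: 6.67
tool_pos: [0.5609, 0.1193, 0.1497]
orientation: [179.9, -0.0, -22.1]
force: [2.3, -5.6, -2.6]
opening: 0.0159
```

Run:
```python
from h import *
o=ctrl.get_obs();print(o['tool_pos'],o['orientation'],o['force'],o['moment'],o['opening'])
```

```text
[0.56093755 0.11928668 0.14965107] [ 1.79924631e+02 -8.43048759e-03 -2.21445948e+01] [ 2.29934896 -5.63187256 -2.58602559] [-2.11788395 -0.70086911  0.7123024 ] 0.01586742992911543
```

>>> jog_arm(motion=[{"offset": [0,0,0.3],"roll": 0.03,"hand": 10},{"offset": [0,0,0.3],"roll": 0.05,"hand": 10},{"offset": [0,0,0.3],"roll": 0.05,"hand": 10},{"offset": [0,0,0.3],"roll": 0.05,"hand": 10}])

```text
clock: 7.0
tool_pos: [0.5612, 0.1192, 0.1497]
orientation: [179.9, -0.0, -25.0]
force: [1.8, -6.3, -0.9]
opening: 0.0163
```

Run:
```python
from h import *
o=ctrl.get_obs();print(o['tool_pos'],o['orientation'],o['force'],o['moment'],o['opening'])
```

```text
[0.56119665 0.11921896 0.14968234] [ 1.79937010e+02 -4.67195105e-02 -2.49869197e+01] [ 1.75684385 -6.34716879 -0.87168674] [-2.28981714 -0.74886697  0.98820048] 0.016296314762128734
```

The moment rose and the pads slipped slightly, so the cover is on its stop. I release it, rise, and move over the robot side of the lever with the jaws closed.

>>> jog_arm(motion=[{"offset": [0,0,0],"roll": 0,"hand": 40},{"offset": [0,0,0],"roll": 0,"hand": 40},{"offset": [0,0,0],"roll": 0,"hand": 40},{"offset": [0,0,0],"roll": 0,"hand": 40},{"offset": [0,0,-20],"roll": 0,"hand": 40},{"offset": [0,0,-50],"roll": 0,"hand": 40},{"offset": [0,0,-80],"roll": 0,"hand": 40},{"offset": [0,0,-90],"roll": -0.05,"hand": 40},{"offset": [-12,35,-90],"roll": -0.05,"hand": 0},{"offset": [-24,70,-90],"roll": -0.05,"hand": 0},{"offset": [-36,105,-90],"roll": -0.05,"hand": 0},{"offset": [-48,140,-90],"roll": -0.05,"hand": 0},{"offset": [-60,175,-90],"roll": -0.05,"hand": 0},{"offset": [-66,198,-90],"roll": -0.05,"hand": 0},{"offset": [-66,198,-90],"roll": -0.05,"hand": 0},{"offset": [-66,198,-90],"roll": -0.05,"hand": 0}])

```text
clock: 8.33
tool_pos: [0.4166, -0.0315, 0.2401]
orientation: [-179.9, -0.1, -22.4]
force: [1.3, 1.2, 0.6]
opening: 0.0009
```

Run:
```python
from h import *
o=ctrl.get_obs();print(o['tool_pos'],o['orientation'],o['force'],o['opening'])
s=snap('side');i=s['img'][110:240,240:400,::-1];cv2.imwrite('pics/s4.png',cv2.resize(i,None,fx=4.6,fy=4.6,interpolation=cv2.INTER_CUBIC))
y=-.388;u=np.array([np.cos(y),np.sin(y)])*.055
for zt in(.172,.166):print(((proj(s,[np.r_[np.array([.561,.12])+k*u,zt] for k in(-1,1)])-[240,110])*4.6).round())
```

```text
[ 0.41657134 -0.03152559  0.24008928] [-1.79896760e+02 -8.42816715e-02 -2.23825005e+01] [1.3098591  1.18224613 0.58103373] 0.0008838932062348275
[[251. 277.]
 [420. 302.]]
[[251. 285.]
 [419. 310.]]
```

View pics/s4.png

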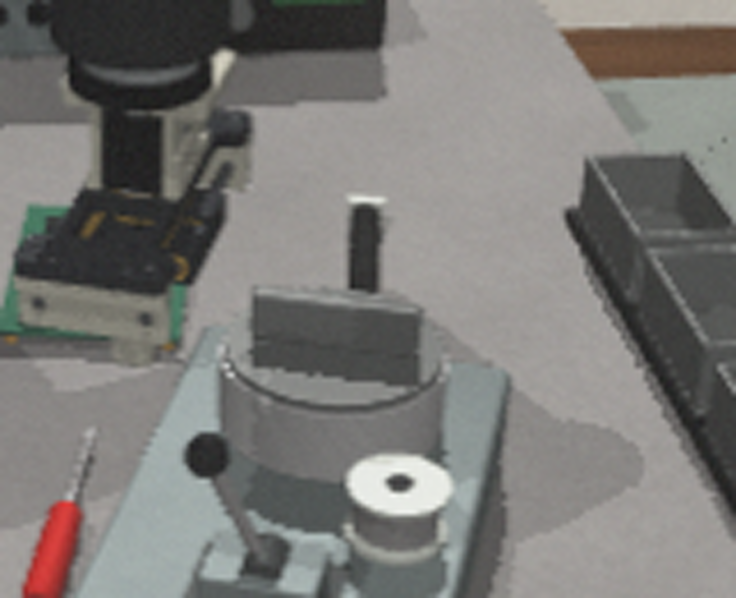

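Home: the bar's top ends at (253,287) and (420,308) against predicted (251,285) and (419,310). The lever ball is untouched at (207,455). I descend behind the ball and push.

>>> jog_arm(motion=[{"offset": [0,0,30],"roll": 0,"hand": 0},{"offset": [0,0,60],"roll": 0,"hand": 0},{"offset": [0,0,74],"roll": 0,"hand": 0},{"offset": [0,0,74],"roll": 0,"hand": 0},{"offset": [10,0,74],"roll": 0,"hand": 0},{"offset": [18,0,74],"roll": 0,"hand": 0},{"offset": [26,0,74],"roll": 0,"hand": 0},{"offset": [33,0,74],"roll": 0,"hand": 0},{"offset": [40,0,74],"roll": 0,"hand": 0},{"offset": [47,0,74],"roll": 0,"hand": 0},{"offset": [54,0,74],"roll": 0,"hand": 0},{"offset": [61,0,74],"roll": 0,"hand": 0},{"offset": [68,0,74],"roll": 0,"hand": 0},{"offset": [74,0,74],"roll": 0,"hand": 0},{"offset": [78,0,74],"roll": 0,"hand": 0},{"offset": [82,0,74],"roll": 0,"hand": 0},{"offset": [82,0,74],"roll": 0,"hand": 0}])

```text
clock: 9.8
tool_pos: [0.4934, -0.0624, 0.1652]
orientation: [180.0, -0.0, -22.3]
force: [-0.3, 0.5, 0.5]
opening: 0.0009
```

>>> jog_arm(motion=[{"offset": [3,0,0],"roll": 0,"hand": 0},{"offset": [6,0,0],"roll": 0,"hand": 0},{"offset": [8,0,0],"roll": 0,"hand": 0},{"offset": [8,0,0],"roll": 0,"hand": 0}])

```text
clock: 10.13
tool_pos: [0.5005, -0.0653, 0.1654]
orientation: [180.0, -0.0, -22.3]
force: [-1.1, -1.4, 0.1]
opening: 0.0007
```

Run:
```python
from h import *
s=snap('side');i=s['img'][130:260,240:400,::-1];cv2.imwrite('pics/s5.png',cv2.resize(i,None,fx=4.6,fy=4.6,interpolation=cv2.INTER_CUBIC))
y=-.388;u=np.array([np.cos(y),np.sin(y)])
for q in(.8,.9,1.):print(q,((proj(s,[np.r_[np.array([.4871,-.0605])+.08*np.sin(q-.5)*u,.097+.08*np.cos(q-.5)]])-[240,130])*4.6).round())
```

```text
0.8 [[308. 372.]]
0.9 [[321. 378.]]
1.0 [[333. 385.]]
```

View pics/s5.png

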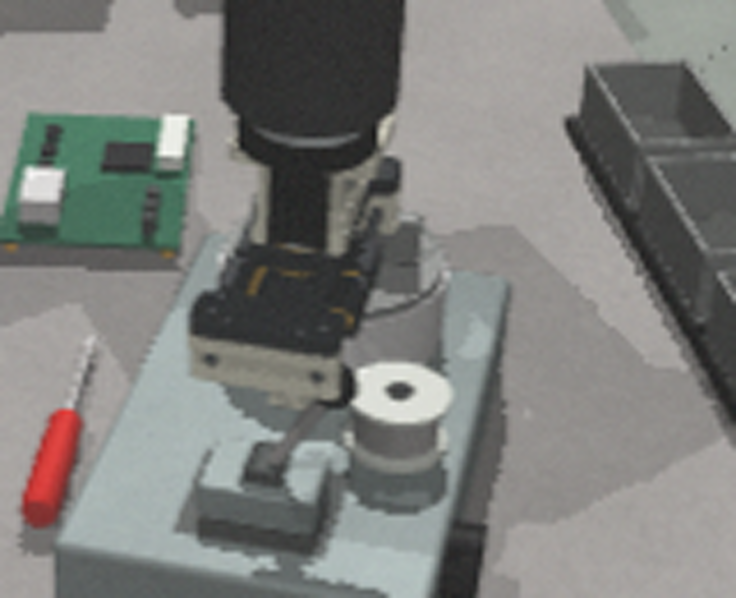

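The ball's right edge at about (356,388) puts its centre near (334,386), so the lever is at about 1.0. I give one gentle further nudge to feel the stop, then back off and rise.

>>> jog_arm(motion=[{"offset": [2,0,0],"roll": 0,"hand": 0},{"offset": [3,0,0],"roll": 0,"hand": 0},{"offset": [3,0,0],"roll": 0,"hand": 0}])

```text
clock: 10.43
tool_pos: [0.5015, -0.0659, 0.1651]
orientation: [180.0, 0.2, -22.4]
force: [-6.8, 5.6, 3.7]
opening: 0.0003
```

>>> jog_arm(motion=[{"offset": [-10,0,0],"roll": 0,"hand": 0},{"offset": [-25,0,0],"roll": 0,"hand": 0},{"offset": [-40,0,0],"roll": 0,"hand": 0},{"offset": [-60,0,-30],"roll": 0,"hand": 0},{"offset": [-75,0,-65],"roll": 0,"hand": 0},{"offset": [-75,0,-100],"roll": 0,"hand": 0},{"offset": [-75,0,-130],"roll": 0,"hand": 0},{"offset": [-75,0,-130],"roll": 0,"hand": 0},{"offset": [-75,0,-130],"roll": 0,"hand": 0}])

```text
clock: 11.18
tool_pos: [0.4344, -0.0375, 0.2976]
orientation: [-179.8, -0.3, -22.3]
force: [-0.3, 0.1, -1.5]
opening: 0.0008
```

Run:
```python
from h import *
print(ctrl.get_obs()['force'],ctrl.get_obs()['clock'])
s=snap('side');i=s['img'][130:260,220:380,::-1];cv2.imwrite('pics/s6.png',cv2.resize(i,None,fx=4.6,fy=4.6,interpolation=cv2.INTER_CUBIC))
y=-.388;u=np.array([np.cos(y),np.sin(y)])
for q in(.8,.9,1.):print(q,((proj(s,[np.r_[np.array([.4871,-.0605])+.08*np.sin(q-.5)*u,.097+.08*np.cos(q-.5)]])-[220,130])*4.6).round())
print(((proj(s,[np.r_[np.array([.561,.12])+k*.055*u,.166] for k in(-1,1)])-[220,130])*4.6).round())
```

```text
[-0.27160281  0.13185366 -1.5071145 ] 11.1833
0.8 [[400. 372.]]
0.9 [[413. 378.]]
1.0 [[425. 385.]]
[[343. 193.]
 [511. 218.]]
```

View pics/s6.png

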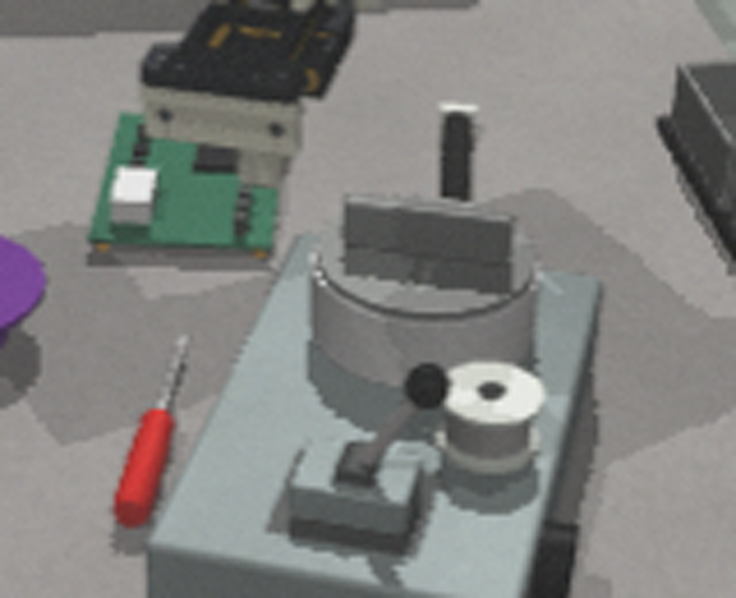

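The ball at (427,386) matches the 1.0 rad prediction of (425,385). The cover bar at (345,195)–(513,216) is still home, the reel and screwdriver are unmoved, and the arm is clear.

```bash
python3 -c "
from plant import order;print(order.close_job())"
```

```text
the job is handed in; nothing more can be done
None
```

The job is done and handed in at about 11 s of the 62 s allowed; no verdict is reported.

- **Cover:** I gripped the bar and turned the cover backward to about 1.48 rad. Released there, it dropped, and the picture matched the bar top at 172 mm. I regripped and screwed it clockwise onto its stop, where the moment rose and the pads slipped slightly. The bar's ends then lay within about 3 crop pixels (under 1 image pixel) of the predicted home position.
- **Lever:** I then pushed it over with closed fingers until I felt the stop at about 9 N. The last picture shows the ball at the 1.0 rad position.
- **Final checks:** In that same picture the cover was still home, the reel and screwdriver looked unmoved, and the gripper was clear of everything. The board, flux, tin, roller and brush were not individually re-measured, but the arm never came near them at low height.
- **Failures:** The only one was the first move call, refused for a missing "hand" value. No check disagreed.

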